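# Click the bag sealer's selector round to four dots and start it

### The job

Set the bag sealer for hard cheese: with a fingertip, push its orange selector lever clockwise, click by click, to the setting marked with four dots, without letting it run past that setting. Then press the green start button right down and let it come up again. Only push and press: do not pinch the lever, do not start the sealer at any other setting, and leave the jar, the cheese and the marker where they are.

Things in the scene. Friction and masses are not known exactly. Their poses are not given: they have to be found in the camera images.
- sealer: Bag sealer, a white box 340 x 260 mm with a flat deck 55 mm above the worktop, fixed. Its frame: x to its back, y to its left, z up; origin on the worktop, 140 mm behind its front face, midway between its sides. A grey jaw bar lies across the back of the deck (129 to 195 mm behind the origin, 28 mm above the deck).
- selector_axis (a point): Point on the selector's upright turning axis, at deck height, 10 mm behind the sealer's origin: the centre of a flat black dial plate 204 mm across. Six settings, 36 degrees apart, lie on its far half; clockwise from above: open ring (off) at the sealer's left (+y), then one, two, three, four dots, five dots at its right (-y).
- lever_tip (a point): Top of the orange lever's outer end, 70 mm from the axis and 33 mm above the deck; the lever points from the axis to it. Lever: 16 mm wide, from 4 to 33 mm above the deck, white line along its top, on a round black hub 46 mm across, 30 mm high. Some 3 to 5 N at 50 mm from the axis turns it a click. Push its anticlockwise side only; touching both sides at once is pinching.
- four_dots (a point): Centre of the group of four white dots on the dial plate, 87 mm from the turning axis, at deck height: the setting to reach.
- selector (a joint): Turn in rad, clockwise from above: 0 at the open ring, 0.628 per click (four dots 2.513, five 3.142). A sprung detent holds each setting; pushed clearly past half way (0.35 rad) it snaps on to the next within 0.5 s. Starts at ring, one or two dots. Lever direction in the sealer's frame: 90 degrees minus this turn, from +x towards +y.
- start (a joint): Travel of the green button in m: 0 up, 0.006 fully down (5 N, sprung, comes up by itself).
- start_top (a point): Centre of the top of the round green start button (30 mm across), on the deck's front right corner; it is pressed straight down.
- mustard_jar: Jar with a red lid, 62 mm across, 86 mm high, to the left of the sealer; origin under its centre. Loose.
- cheese: Ribbed grey-brown cheese piece 96 x 55 x 55 mm, to the right of the sealer; origin under its centre. Loose.
- red_marker: Red felt marker lying along its own y, 130 mm long, 14 mm thick, left of the sealer near its front; origin under its centre. Loose.

How it is judged:
By the outcome, as a careful person would: the job done as asked, in the order asked, and still so for the second after the job is handed in, with the robot touching nothing.
It also fails if it takes over 51 s, if anything falls off the work surface, if the arm or the gripper's body presses on something with over 40 N, if the wrist force passes 120 N, or if a joint passes its speed limit or range.

### The arm

A 6-joint arm with a two-finger parallel gripper is mounted at the origin on a cart in front of the work surface, level with it; the furniture and walls round the work are solid. World frame = base frame: x ahead of the robot, y to its left, z up, the work surface at z = 0. Lengths are in m, angles in rad, forces in N, time in s.
With the tool pointing down it reaches from about 0.4 to 0.825 m from the base axis. Payload 7 kg.
Tool frame: the origin (TCP) lies between the finger pads; the fingertips stand 17 mm ahead of it and the grasp point (between the pads) lies 2 mm behind it; x points along the fingers, z is the direction in which the jaws open and shut, and the axes are right-handed (so a half turn about x gives the same grasp; the last joint's range is limited). The gripper opens to 88 mm and grips with 3 to 60 N. Pads are 19 mm wide; open, the fingers measure 130 mm over their backs; the gripper's body (78 mm by 193 mm) begins 47 mm behind the grasp point.
Start: joints at [1.435, 0.359, 0.012, 0, -1.224, -0.288], TCP at [0.278, 0.615, 0.207] pointing down, gripper open.
Joint ranges: [-3.07, 3.07], [-1.43, 2.12], [-1.02, 1.25], [-3.03, 1.67], [-3.05, -0], [-3.03, 3.03]. Speed limits (rad/s): [2.39, 2.39, 3.01, 3.14, 3.14, 3.14].

### API

Orientations are given as [roll, pitch, yaw] about the fixed x, y, z axes, in that order (R = Rz(yaw) Ry(pitch) Rx(roll)).
In Python, from station import * gives the robot as it stands.
- The arm moves only by the tool step_arm, never from a script. Its argument "deltas" is a list of rows, each a list of 5 numbers: the shift along the tool's x, y, z in cm, then the turn about the tool's x in degrees, then the closure, from 0 (fully open) to 1 (shut). In form: [[dx, dy, dz, roll, fingers], ...]. A call has exactly 10 rows; each row is the pose to reach, as a shift and turn from the pose commanded when the call began, along the tool's axes at that moment; what a row does not reach only later rows make up. A row lasts 1/12 s, in which the tool goes at most 41.7 mm and 7.16 degrees, less where a joint would pass 70% of its speed; a pose out of reach is approached as far as the arm can. A call with a gripper value outside its range is refused whole. The fingers move at their own pace and stop on an object; "squeeze" is the grip in N (left out, the last holds). Time passes only in rows, so rows that repeat a pose let the fingers close, or fill a call up. It gives the time, the measured TCP pose, the force and the opening at its end, in the units of the state.
- get_state(): the state, without advancing time (a new reading comes with each control period).
- grab_frame(name): name is "scene" or "side" or "wrist"; returns a dict with "pixels" (400x640x3 uint8, red, green, blue), "range_z" (400x640 float32, m along the optical axis (not along the pixel's ray), 0 where there is no reading), "fx", "fy", "cx", "cy" (pixels), "view" (4x4, takes a point from world to camera coordinates); the wrist camera has in their place "hand_eye" (4x4, takes a point from camera to tool coordinates, whose origin is the TCP and whose axes are the tool frame's). Camera axes: x right, y down, z forward; pixel columns grow to the right and rows downward; lengths in m; the calibration is good to about 2 mm. A picture is of the moment at which its call begins: read the wrist's pose just before it.
- job_done(): hands the job in, once; it reports no verdict.
Trained networks look in the newest picture that a camera, given by its name, has taken for a name from the list of things; names that differ only in an ending like _2 or _b are one class to them, and where a whole thing is asked for, a point or a joint stands for the part that bears it (a point fixed in the world has none). Each returns a list of dicts, best first, with "conf" (0 to 1); they miss things now and then, are a little off and sometimes report something else, mostly with a low value. They report only what shows in the picture. A call takes as long as a camera call.
- boxes_of(thing, camera): "extent" ([left, top, right, bottom] in pixels, round what is visible of it).
- masks_of(thing, camera): "mask" (400x640 bool, what is visible of it) and "extent" ([left, top, right, bottom] in pixels, round what is visible of it).
The state is a dict: "t": time; "q": joint angles; "qd": joint speeds; "joint_efforts": joint torques, N m; "eef_pos": TCP position; "ee_rot": TCP orientation; "force": force on the tool from outside, world axes, zero at the start; "moment": the same for the moment, N m; "width": finger opening in m.
Only numpy, scipy, OpenCV 4.12 (cv2) and the standard library are available. Lean on these libraries where they do the work, as an engineer would, in place of code of your own. Each camera call takes 0.05 s, during which the arm holds its last target.

## Working session

There is one attempt and no reset: what is moved stays moved. The work goes in short steps, Python scripts to look and compute and a tool call to move; the robot and the scene stay as the last step left them, time stands still between calls to the robot, and variables do not carry over. Pictures are saved under pics/ and viewed, and the job is handed in when it is done.

Besides the shell and the picture viewer there is one more tool, called as name([rows], argument=value, ...), one row to a line, values as JSON. step_arm: Moves the arm, as the interface text tells. Its arguments: {"type":"object","properties":{"deltas":{"type":"array"},"squeeze":{"type":"number"}},"required":["deltas"]}

```bash
mkdir -p pics; ls; python3 - <<'E'
from station import *
import cv2
s=get_state();print(s)
for n in ["scene","side","wrist"]:
    f=grab_frame(n)
    cv2.imwrite(f"pics/{n}0.png",f["pixels"][:,:,::-1])
    print(n,f["fx"],f["fy"],f["cx"],f["cy"],(f["hand_eye"] if n=="wrist" else f["view"]))
E
```

```text
pics
{'t': 0.0, 'q': array([ 1.43506149e+00,  3.59365395e-01,  1.10373790e-02, -3.66051434e-04,
       -1.22408739e+00, -2.88085170e-01]), 'qd': array([ 0.00025568,  0.0009588 , -0.0005176 ,  0.00029939, -0.00089018,
       -0.0004575 ]), 'joint_efforts': array([-1.28293336e-04, -5.82719064e+01,  2.93063235e+01,  6.99720696e+00,
        7.16366252e-03, -1.52031243e-04]), 'eef_pos': array([0.27740558, 0.61477847, 0.20632439]), 'ee_rot': array([ 0.07869425,  1.56914107, -1.91604675]), 'force': array([-0.2608169 ,  0.28503863, -0.32344637]), 'moment': array([-0.03900303,  0.01801384,  0.00389725]), 'width': 0.08728466831022491}
scene 448.9956754893024 448.9956754893024 323.3509401735298 203.25464619942218 [[ 0.52903426 -0.84859038 -0.0041375  -0.26024782]
 [-0.58349218 -0.36021599 -0.72786078  0.39085386]
 [ 0.61616526  0.38747749 -0.68571245  0.70855588]
 [ 0.          0.          0.          1.        ]]
side 503.591083236444 503.591083236444 313.8836321766976 206.43769516344236 [[ 0.99763396  0.06754751  0.01279883 -0.5512255 ]
 [ 0.03976466 -0.41507842 -0.90891621  0.07184681]
 [-0.05608251  0.90727462 -0.41678233  1.14791339]
 [ 0.          0.          0.          1.        ]]
wrist 309.45587799569233 309.45587799569233 320.1386520456551 193.7468819894627 [[ 1.00927176e-03 -2.53568746e-01  9.67316842e-01 -1.76916607e-01]
 [ 8.93171116e-04 -9.67316720e-01 -2.53569646e-01  6.72101187e-02]
 [ 9.99999092e-01  1.11990015e-03 -7.49805171e-04  1.48303673e-03]
 [ 0.00000000e+00  0.00000000e+00  0.00000000e+00  1.00000000e+00]]
```

View pics/scene0.png

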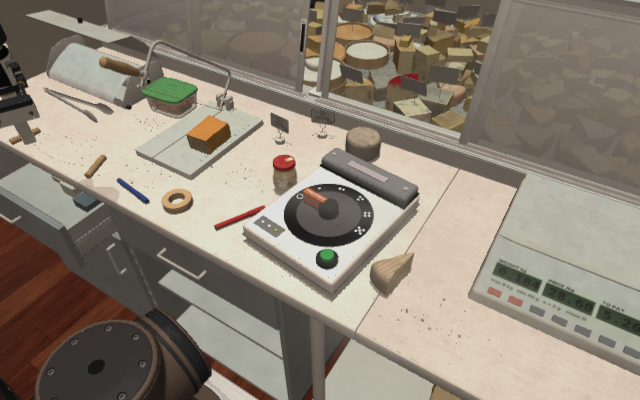

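View pics/side0.png

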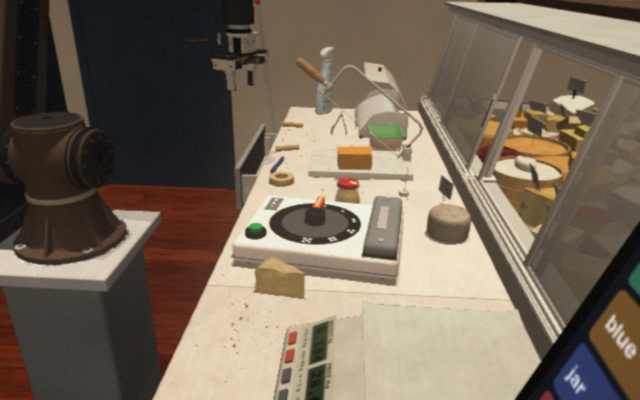

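View pics/wrist0.png

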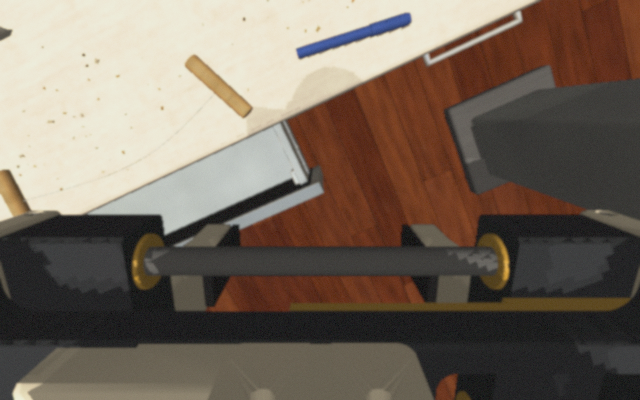

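```bash
cat > h.py <<'E'
from station import *
import cv2, numpy as np
np.set_printoptions(precision=4,suppress=True)
def unp(f,u,v,z=None):
    if z is None: z=f["range_z"][int(round(v)),int(round(u))]
    c=np.array([(u-f["cx"])/f["fx"]*z,(v-f["cy"])/f["fy"]*z,z,1])
    return (np.linalg.inv(f["view"])@c)[:3]
def ray_z(f,u,v,h):
    M=np.linalg.inv(f["view"]);d=M[:3,:3]@np.array([(u-f["cx"])/f["fx"],(v-f["cy"])/f["fy"],1]);o=M[:3,3]
    return o+d*(h-o[2])/d[2]
def proj(f,p):
    c=f["view"]@np.append(p,1);return np.array([f["fx"]*c[0]/c[2]+f["cx"],f["fy"]*c[1]/c[2]+f["cy"]])
E
python3 - <<'E'
from h import *
f=grab_frame("scene");g=grab_frame("side")
for nm,F in (("scene",f),("side",g)):
    for t in ["sealer","selector","lever_tip","start_top","start","four_dots","selector_axis","mustard_jar","cheese","red_marker"]:
        r=masks_of(t,nm)
        if not r: print(nm,t,None);continue
        m=r[0]["mask"];v,u=np.nonzero(m&(F["range_z"]>0))
        P=np.array([unp(F,a,b) for a,b in zip(u,v)])
        print(nm,t,len(r),round(r[0]["conf"],2),r[0]["extent"],m.sum(),P.min(0),P.max(0),np.median(P,0))
    a=F["pixels"][:,:,::-1]
    if nm=="scene": c=a[145:300,235:425]; 
    else: c=a[185:285,225:415]
    cv2.imwrite(f"pics/{nm}_z.png",cv2.resize(c,None,fx=4,fy=4,interpolation=cv2.INTER_CUBIC)[:600,:800])
E
```

```text
scene sealer 1 0.92 [242.2, 149.0, 418.8, 293.8] 14207 [ 0.3841 -0.1314 -0.0051] [0.8427 0.2049 0.0912] [0.5365 0.0007 0.0544]
scene selector 1 0.97 [303.3, 187.8, 338.7, 221.8] 616 [ 0.5272 -0.0007  0.0523] [0.5983 0.0911 0.0912] [0.5486 0.0321 0.0811]
scene lever_tip 2 0.9 [306.9, 191.0, 337.4, 220.5] 601 [ 0.5269 -0.0007  0.0543] [0.5676 0.0944 0.0912] [0.5485 0.0332 0.0811]
scene start_top 1 0.53 [318.7, 248.7, 334.1, 263.1] 159 [ 0.4147 -0.0617  0.0654] [ 0.442  -0.0335  0.0785] [ 0.4256 -0.0492  0.0752]
scene start 1 0.72 [318.7, 248.0, 335.1, 262.1] 180 [ 0.4147 -0.0617  0.0526] [ 0.4639 -0.024   0.079 ] [ 0.428  -0.0477  0.0752]
scene four_dots 1 0.63 [245.6, 151.3, 421.0, 294.5] 13961 [ 0.3844 -0.1304 -0.0037] [0.8305 0.1722 0.0912] [0.536  0.0004 0.0545]
scene selector_axis 1 0.96 [242.4, 147.1, 417.6, 292.9] 14234 [ 0.3841 -0.1314 -0.0051] [0.8427 0.2073 0.0912] [0.5364 0.0005 0.0544]
scene mustard_jar 1 0.71 [274.5, 152.0, 295.0, 193.3] 767 [ 0.5885  0.1634 -0.0048] [0.7413 0.2565 0.0886] [0.605  0.1854 0.0623]
scene cheese 1 0.97 [369.8, 252.0, 413.4, 295.2] 1135 [ 0.448
[... 688 characters left out ...]
0.4319 -0.0545  0.0752]
side start 2 0.7 [247.9, 221.7, 261.5, 234.4] 123 [ 0.4173 -0.0641  0.0661] [ 0.4453 -0.0364  0.0785] [ 0.4321 -0.055   0.0752]
side four_dots 1 0.91 [231.8, 194.2, 404.7, 278.5] 11176 [ 0.3655 -0.1719 -0.003 ] [0.7596 0.3209 0.0905] [ 0.5795 -0.0549  0.055 ]
side selector_axis 1 0.84 [232.7, 194.8, 402.9, 280.4] 11295 [ 0.3691 -0.1569 -0.003 ] [0.7709 0.3141 0.0905] [ 0.5808 -0.0552  0.0549]
side mustard_jar 1 0.75 [335.9, 179.4, 358.0, 206.8] 575 [ 0.5897  0.1399 -0.0017] [0.6566 0.4309 0.0889] [0.6221 0.177  0.0661]
side cheese 1 0.73 [256.7, 253.7, 300.9, 301.3] 1589 [ 0.4376 -0.1916 -0.0019] [ 0.545  -0.0847  0.0575] [ 0.4963 -0.1803  0.0345]
side red_marker None
```

View pics/scene_z.png

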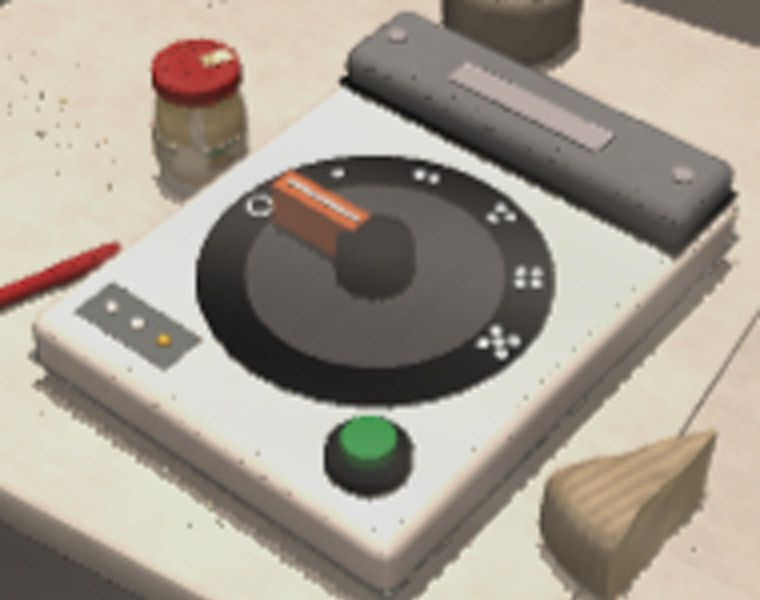

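View pics/side_z.png

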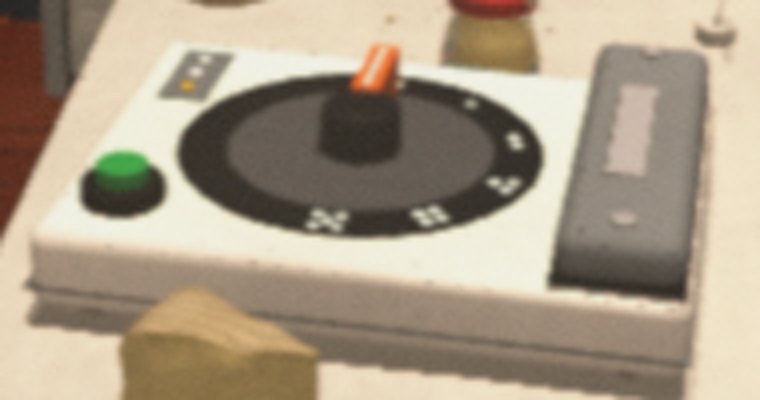

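```bash
cat >> h.py <<'E'
E
python3 - <<'E'
from h import *
from scipy.optimize import least_squares
f=grab_frame("scene");g=grab_frame("side")
A=[ray_z(f,235+a/4-.375,145+b/4-.375,.055)[:2] for a,b in [(260,205),(338,173),(427,176),(502,213),(529,277),(498,343)]]
B=[ray_z(g,225+a/4-.375,185+b/4-.375,.055)[:2] for a,b in [(471,104),(515,141),(504,184),(430,215),(327,220)]]
def mod(p,k): 
    an=np.pi/2-k*.6283+p[2]; return p[:2]+.087*np.array([np.cos(an),np.sin(an)])
rs={}
for nm,Q,k0 in (("scene",A,0),("side",B,1)):
    r=least_squares(lambda p:np.concatenate([mod(p,i+k0)-q for i,q in enumerate(Q)]),[.55,.01,0])
    print(nm,r.x,np.degrees(r.x[2]),r.fun*1000); rs[nm]=r.x
p=(rs["scene"]+rs["side"])/2; p[2]=(rs['scene'][2]*1+rs['side'][2])/2
np.save("pose.npy",p); print(p)
# lever tip hypotheses
for F,im,(x0,y0) in ((f,"scene",(235,145)),(g,"side",(225,185))):
  for k in range(3):
    an=np.pi/2-k*.6283+p[2]
    q=proj(F,[p[0]+.07*np.cos(an),p[1]+.07*np.sin(an),.088]); print(im,k,(q-[x0,y0])*4)
# button: center of green via color at top height
for nm,F in (("scene",f),("side",g)):
    a=F["pixels"].astype(int);m=(a[...,1]>a[...,0]+40)&(a[...,1]>a[...,2]+30)
    u0=(315,340,245,270) if nm=="scene" else (240,265,215,240)
    mm=np.zeros_like(m);mm[u0[2]:u0[3],u0[0]:u0[1]]=m[u0[2]:u0[3],u0[0]:u0[1]]
    v,u=np.nonzero(mm);P=np.array([unp(F,a,b) for a,b in zip(u,v)]);t=P[P[:,2]>.073]
    print(nm,len(t),t.min(0),t.max(0),t.mean(0))
c,s=np.cos(p[2]),np.sin(p[2])
for P in [(.4285,-.049),(.431,-.052)]: 
    d=np.array(P)-p[:2];print("btn local",c*d[0]+s*d[1]+.01,-s*d[0]+c*d[1])
E
```

```text
scene [ 0.5517  0.0234 -0.1345] -7.707519559213245 [ 0.2544 -0.4947  0.353   0.0896  0.0745 -0.2976 -1.8987  0.4367 -0.0274
  0.1229  1.2442  0.1431]
side [ 0.5522  0.0257 -0.1339] -7.674765768223617 [ 0.0729  0.7551  0.2401 -0.0174 -0.8676 -0.3022  0.3146 -0.548   0.24
  0.1126]
[ 0.552   0.0246 -0.1342]
scene 0 [277.8392 172.7603]
scene 1 [341.7107 146.2993]
scene 2 [415.8785 149.1278]
side 0 [383.6503  42.8559]
side 1 [450.2701  58.548 ]
side 2 [485.7905  87.8408]
scene 123 [-0.0708 -0.3546  0.0732] [ 0.4435 -0.0324  0.7693] [ 0.4215 -0.052   0.0871]
side 76 [ 0.4194 -0.0631  0.0732] [ 0.4447 -0.0348  0.0784] [ 0.4324 -0.05    0.0762]
btn local -0.1025176856548757 -0.08943055475349279
btn local -0.09963867693886441 -0.09206898398565554
```

```bash
cat >> h.py <<'E'
from scipy.spatial.transform import Rotation as Ro
p=np.load("pose.npy")
def Rt(s): return Ro.from_euler("xyz",s["ee_rot"]).as_matrix()
def target(phi,rad=.056,off=.029,z=.085):
    a=np.pi/2+p[2]-phi; u=np.array([np.cos(a),np.sin(a)]); t=np.array([-u[1],u[0]])
    return np.append(p[:2]+rad*u+off*t,z), np.arctan2(t[1],t[0])
def delta(s,pos,psi,sign=1):
    R=Rt(s); d=R.T@(pos-s["eef_pos"])*100
    z=R[:,2]; cur=np.arctan2(z[1],z[0]); tgt=psi if sign>0 else psi+np.pi
    r=-np.degrees((tgt-cur+np.pi)%(2*np.pi)-np.pi)
    return np.append(d,r)
E
python3 - <<'E'
from h import *
s=get_state();R=Rt(s);print(R);print("psi",np.degrees(np.arctan2(R[1,2],R[0,2])))
for ph in (-.45,0,2.3):
    q,psi=target(ph);print(ph,q,np.degrees(psi),np.degrees(psi)-180, delta(s,q,psi,1),delta(s,q,psi,-1))
E
```

```text
[[ 0.      0.9115 -0.4112]
 [-0.     -0.4112 -0.9115]
 [-1.      0.      0.    ]]
psi -114.2803802033226
-0.45 [0.507  0.0688 0.085 ] -161.90804188283138 -341.9080418828314 [12.2277 43.3842 40.3788 47.6277] [  12.2277   43.3842   40.3788 -132.3723]
0 [0.5307 0.0839 0.085 ] 172.3088573362816 -7.691142663718409 [12.2278 44.9226 38.0226 73.4108] [  12.2278   44.9226   38.0226 -106.5892]
2.3 [0.6104 0.0008 0.085 ] 40.528564456192235 -139.47143554380776 [  12.2282   55.6025   42.3209 -154.8089] [12.2282 55.6025 42.3209 25.1911]
```

step_arm([
  [0, 2, 1.9, 2, 1],
  [0, 4.7, 4.4, 5, 1],
  [0, 7.4, 6.9, 8, 1],
  [0, 10.1, 9.4, 11, 1],
  [0, 12.8, 11.9, 14, 1],
  [0, 15.5, 14.4, 17, 1],
  [0, 18.2, 16.9, 20, 1],
  [0, 20.9, 19.4, 23, 1],
  [0, 23, 21.4, 25, 1],
  [0, 24, 22.3, 26, 1],
], squeeze=20)

```text
t: 2.18
eef_pos: [0.4052, 0.3104, 0.2077]
ee_rot: [-2.78, 1.57, 1.051]
force: [0.1, -0.4, -0.0]
width: 0.0261
```

```bash
python3 - <<'E'
from h import *
s=get_state();q,psi=target(-.45);print(s["t"],s["eef_pos"],s["width"],delta(s,q,psi),s["q"])
E
```

```text
2.1833 [0.4052 0.3104 0.2077] 0.026069358350263926 [12.2653 25.1165  7.5186 21.4187] [ 1.0389  0.0855 -0.3442 -0.     -1.1407 -0.3493]
```

step_arm([
  [0, 1.5, 0.4, 2, 1],
  [0, 4, 1.1, 4, 1],
  [0, 7, 2, 7, 1],
  [0, 10, 3, 10, 1],
  [0, 13, 3.9, 13, 1],
  [0, 16, 4.8, 16, 1],
  [0, 19, 5.7, 18, 1],
  [0, 22, 6.6, 20, 1],
  [0, 24.2, 7.2, 21, 1],
  [0, 25.1, 7.5, 21.4, 1],
])

```text
t: 3.02
eef_pos: [0.5083, 0.0703, 0.2073]
ee_rot: [1.549, 1.571, -1.275]
force: [-0.6, 0.1, -0.5]
width: 0.0005
```

```bash
python3 - <<'E'
from h import *
s=get_state();q,psi=target(-.45);print(s["t"],s["eef_pos"],s["width"],delta(s,q,psi),s["q"])
f=grab_frame("scene");cv2.imwrite("pics/s2.png",cv2.resize(f["pixels"][100:300,180:440,::-1],None,fx=3,fy=3))
f=grab_frame("wrist");cv2.imwrite("pics/w2.png",f["pixels"][:,:,::-1])
E
```

```text
3.0167 [0.5083 0.0703 0.2073] 0.0005436910597463322 [12.2264  0.1037  0.1653  0.0803] [ 0.5209  0.0907 -0.3395  0.0003 -1.1406 -0.2038]
```

View pics/s2.png

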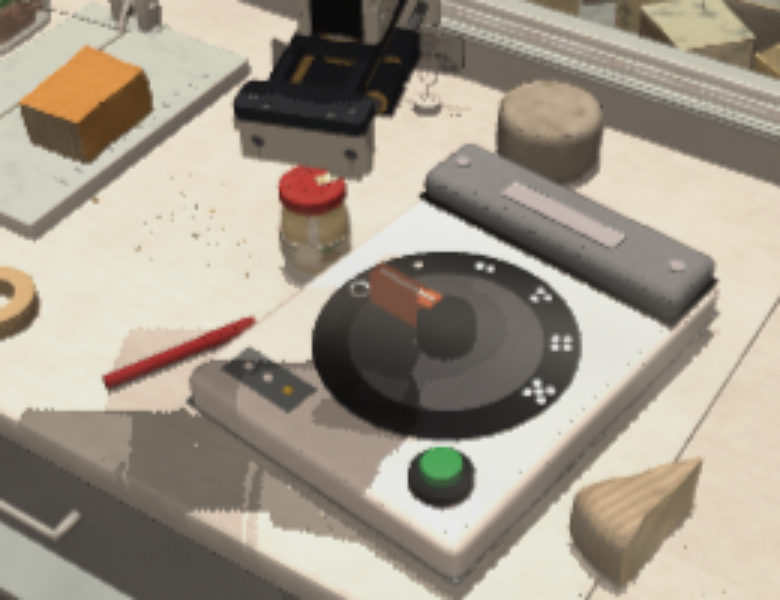

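View pics/w2.png

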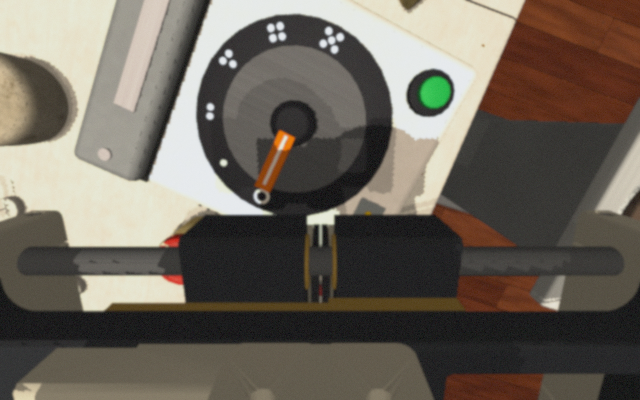

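```bash
python3 - <<'E'
from h import *
f=grab_frame("scene");s=get_state();print(s["eef_pos"],proj(f,s["eef_pos"]),proj(f,s["eef_pos"]-[0,0,.017]))
u,v=283,155;print(unp(f,280,145),unp(f,300,150),unp(f,275,148))
g=grab_frame("wrist");H=g["hand_eye"];Z=g["range_z"]
for v in (222,230,240,260,280,295):
  for u in (185,200,250,300,310,318,330,340,400,455):
    z=Z[v,u];c=H@np.array([(u-g["cx"])/g["fx"]*z,(v-g["cy"])/g["fy"]*z,z,1]);print(v,u,round(float(z),3),c[:3]*1000)
Hi=np.linalg.inv(H)
for P in ([.017,0,0],[.017,-.0095,.02],[.017,-.0095,-.02],[0,0,0]):
  c=Hi@np.append(P,1);print(P,g["fx"]*c[0]/c[2]+g["cx"],g["fy"]*c[1]/c[2]+g["cy"])
E
```

```text
[0.5075 0.0721 0.2072] [296.7074 162.6348] [297.0798 169.1967]
[0.4167 0.0381 0.3197] [0.4346 0.0098 0.3089] [0.4207 0.053  0.3052]
222 185 0.354 [ 156.8998  -52.6834 -152.8893]
222 200 0.085 [-96.9523  39.4258 -31.5261]
222 250 0.086 [-96.0761  39.1189 -18.0522]
222 300 0.085 [-97.046   39.4814  -4.151 ]
222 310 0.349 [152.5086 -50.9785  -9.9278]
222 318 0.349 [152.1902 -50.856   -0.9048]
222 330 0.349 [152.6248 -51.0028  12.6286]
222 340 0.086 [-96.108   39.1502   6.8494]
222 400 0.086 [-95.3714  38.8965  23.6495]
222 455 1.277 [1028.4172 -368.0165  558.5169]
230 185 0.34 [ 141.6367  -56.45   -146.8621]
230 200 0.079 [-102.688    39.3385  -29.3828]
230 250 0.08 [-102.143    39.1349  -16.7231]
230 300 0.078 [-103.7195   39.7626   -3.7284]
230 310 0.155 [-31.9902  11.6679  -3.6672]
230 318 0.158 [-28.7063  10.3848   0.3071]
230 330 0.154 [-32.4972  11.8743   6.3065]
230 340 0.08 [-102.2772   39.2057    6.4637]
230 400 0.078 [-103.58     39.7278   21.5428]
230 455 1.285 [1027.7582 -402.9675  562.1379]
240 185 0.074 [-108.0787   38.8955  -30.9933]
240 200 0.073 [-108.7339   39.1794  -2
[... 1245 characters left out ...]
[-108.2678   28.3743   34.7393]
295 185 0.077 [-108.4296   24.2319  -32.4575]
295 200 0.077 [-108.5703   24.3254  -28.6421]
295 250 0.078 [-108.1899   24.0889  -16.2516]
295 300 0.078 [-107.7528   23.8158   -3.7249]
295 310 0.118 [-72.9172   1.345   -2.4582]
295 318 0.127 [-64.2572  -4.2393   0.5223]
295 330 0.128 [-64.1701  -4.292    5.4667]
295 340 0.078 [-108.2542   24.1464    6.3498]
295 400 0.077 [-108.6962   24.4422   21.2794]
295 455 0.078 [-108.0846   24.0577   35.2982]
[0.017, 0, 0] 317.9920080867113 219.35818387695306
[0.017, -0.0095, 0.02] 347.8514810879141 232.79557071199565
[0.017, -0.0095, -0.02] 288.1543217242571 232.7519635767564
[0, 0, 0] 317.8124814537489 228.67790988614468
```

```bash
python3 - <<'E'
from h import *
f=grab_frame("scene");cv2.imwrite("pics/s3.png",cv2.resize(f["pixels"][60:210,210:410,::-1],None,fx=4,fy=4))
g=grab_frame("side");cv2.imwrite("pics/d3.png",cv2.resize(g["pixels"][80:230,220:420,::-1],None,fx=4,fy=4))
s=get_state();print(s["t"],s["eef_pos"],(proj(f,s["eef_pos"])-[210,60])*4,(proj(g,s["eef_pos"])-[220,80])*4)
E
```

```text
3.3167 [0.5072 0.0732 0.2073] [344.6338 410.0812] [306.5164 273.4879]
```

View pics/s3.png

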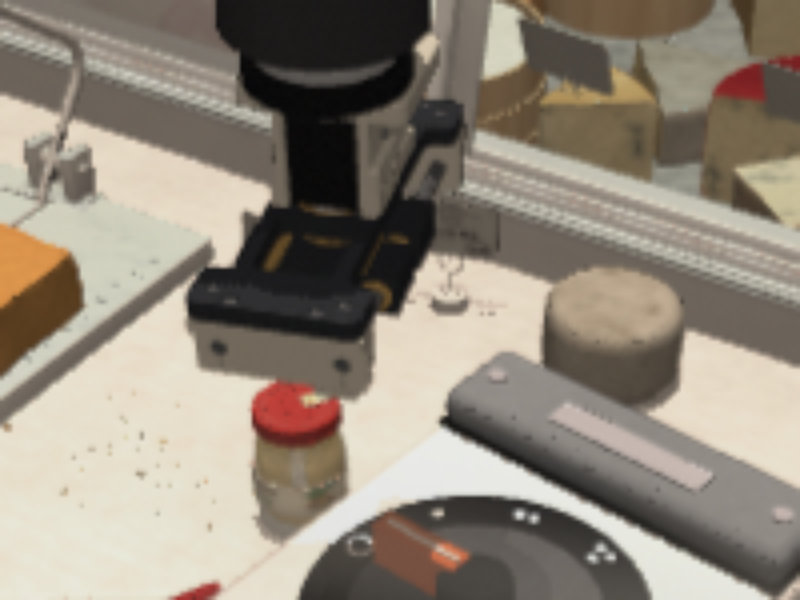

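View pics/d3.png

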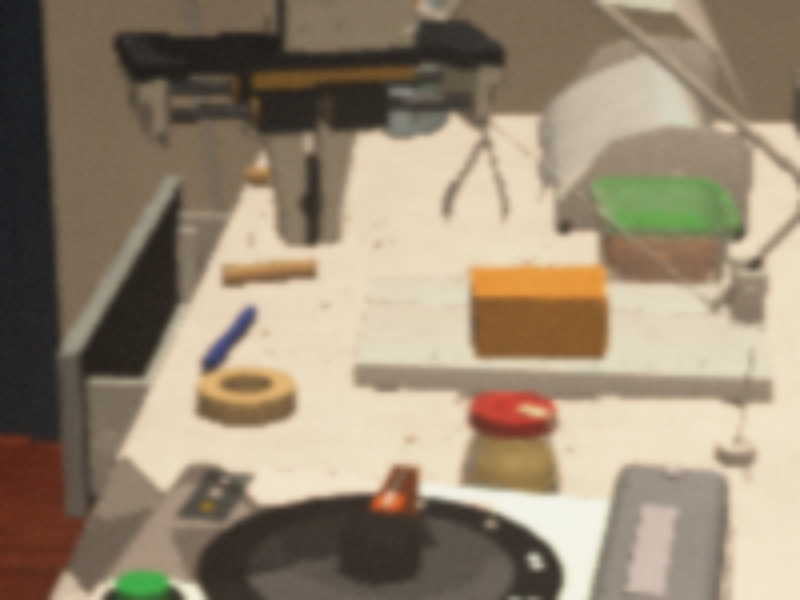

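```bash
python3 - <<'E'
from h import *
g=grab_frame("side");s=get_state();R=Rt(s)
for v in range(104,146,3):
    row=[]
    for u in range(284,314,3):
        P=unp(g,u,v)
        t=R.T@(P-s["eef_pos"])*1000
        row.append("%4d,%4d,%4d"%tuple(t) if abs(t[1])<100 else "-")
    print(v," | ".join(row))
E
```

```text
104 -107,  35,  33 | -107,  36,  27 | -107,  37,  22 | -106,  36,  15 | -106,  38,   9 |  -98,   6,  -3 | -105,  34,  -3 | -105,  35,  -9 | -105,  40, -14 | -105,  39, -21
107 -102,  39,  34 | -100,  35,  27 | -100,  36,  21 | -100,  38,  16 | -101,  40,  10 |  -98,  30,   1 |  -98,  33,  -3 |  -99,  36,  -9 |  -99,  38, -15 |  -99,  41, -20
110  -95,  37,  34 |  -95,  41,  29 |  -94,  37,  22 | - |  -94,  38,   9 |  -87,  10,  -2 |  -92,  34,  -3 |  -93,  38,  -8 |  -92,  34, -16 |  -92,  37, -21
113  -88,  35,  34 |  -88,  36,  28 |  -82,  13,  17 |  -82,  13,  10 | - |  -79,   5,  -3 |  -80,  11,  -9 |  -80,  14, -14 |  -81,  15, -21 | -
116 - |  -75,   8,  22 |  -74,   8,  16 |  -75,  12,  10 | - |  -73,   7,  -3 |  -73,   9,  -9 |  -73,   9, -16 | - | -
119 - |  -68,   8,  22 |  -69,  12,  16 |  -68,  11,  10 |  -64,  -3,   0 |  -66,   6,  -3 |  -68,  13,  -8 |  -67,  11, -15 | - | -
122 - |  -60,   1,  21 |  -62,  11,  16 |  -62,  12,  10 |  -61,   9,   3 |  -60,   8,  -3 |  -61,  11,  -9 |  -61,  12, -15 | - | -
125 - |  -50, -11,  18 |  -56,  13,  17 |  -56,  12,  10 |  -55,   9,   3 |  -54,   8,  -3 |  -54,  10,  -9 |  -54,  10, -16 | - | -
128 - | - |  -48,   7,  15 |  -48,   8,   9 |  -48,   9,   3 |  -47,   8,  -3 |  -46,   6, -10 |  -47,   9, -16 | - | -
131 - | - |  -43,  13,  17 |  -41,   8,   9 |  -41,   8,   3 |  -41,   8,  -3 |  -40,   8,  -9 | - | - | -
134 - | - |  -36,  11,  16 |  -35,   7,   9 |  -34,   6,   2 |  -35,  11,  -2 |  -37,  18,  -7 | - | - | -
137 - | - |  -30,  11,  16 |  -30,  12,  10 |  -28,   7,   3 |  -27,   7,  -3 |  -27,   9,  -9 | - | - | -
140 - | - | - |  -23,  13,  10 |  -22,  11,   3 |  -20,   7,  -3 |  -21,  10,  -9 | - | - | -
143 - | - | - | - | - | - | - | - | - | -
```

```bash
python3 - <<'E'
from h import *
g=grab_frame("side");P0=np.array([.2774,.6148,.2063])
for x in (.017,0,-.019,-.049):print(x,(proj(g,P0-[0,0,x])-[190,0])*4)
a=cv2.imread("pics/side0.png")[0:130,190:330];cv2.imwrite("pics/d0z.png",cv2.resize(a,None,fx=4,fy=4))
E
```

```text
0.017 [207.3281 395.2236]
0 [206.3284 373.9193]
-0.019 [205.2005 349.8849]
-0.049 [203.3967 311.4465]
```

View pics/d0z.png

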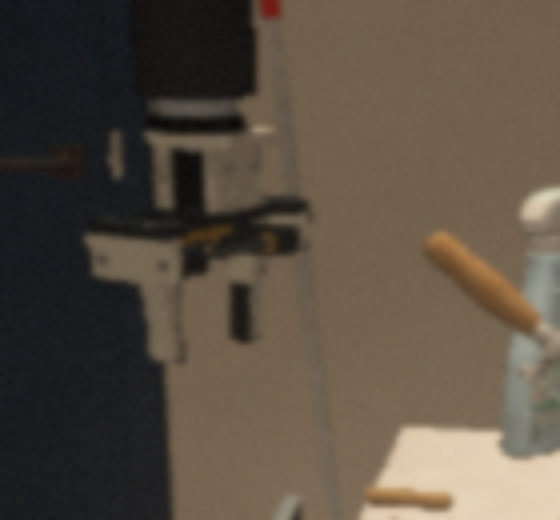

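```bash
python3 - <<'E'
from h import *
s=get_state();q,psi=target(-.45);print(s["t"],s["eef_pos"],s["force"],delta(s,q,psi))
E
```

```text
3.4167 [0.5072 0.0732 0.2073] [-0.0378  0.0567 -0.8334] [12.2344  0.4191  0.1566  0.3166]
```

step_arm([
  [1.5, 0.2, 0.1, 0.3, 1],
  [3.5, 0.4, 0.15, 0.3, 1],
  [5.5, 0.4, 0.15, 0.3, 1],
  [7.5, 0.4, 0.15, 0.3, 1],
  [9, 0.4, 0.15, 0.3, 1],
  [10.5, 0.4, 0.15, 0.3, 1],
  [11.5, 0.4, 0.15, 0.3, 1],
  [12.2, 0.4, 0.15, 0.3, 1],
  [12.2, 0.4, 0.15, 0.3, 1],
  [12.2, 0.4, 0.15, 0.3, 1],
])

```text
t: 4.25
eef_pos: [0.5073, 0.0683, 0.0855]
ee_rot: [1.438, 1.571, -1.389]
force: [-1.5, 0.2, 0.5]
width: 0.0003
```

```bash
python3 - <<'E'
from h import *
f=grab_frame("scene");cv2.imwrite("pics/s4.png",cv2.resize(f["pixels"][110:260,220:420,::-1],None,fx=4,fy=4))
g=grab_frame("side");cv2.imwrite("pics/d4.png",cv2.resize(g["pixels"][130:280,220:420,::-1],None,fx=4,fy=4))
s=get_state();q,psi=target(-.45);print(s["t"],s["eef_pos"],s["force"],delta(s,q,psi))
E
```

```text
4.35 [0.5078 0.0684 0.0861] [-0.4484 -0.0093  0.2009] [ 0.112  -0.0615  0.0617 -0.0505]
```

View pics/s4.png

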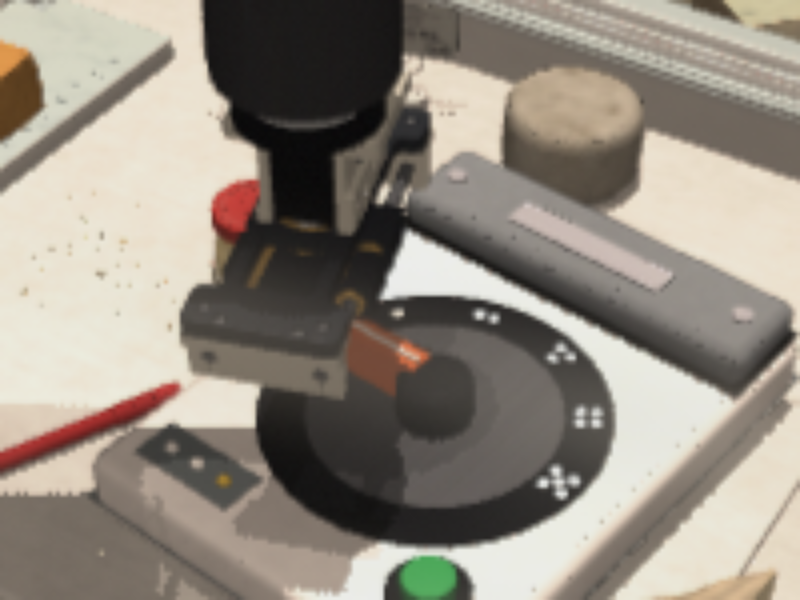

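View pics/d4.png

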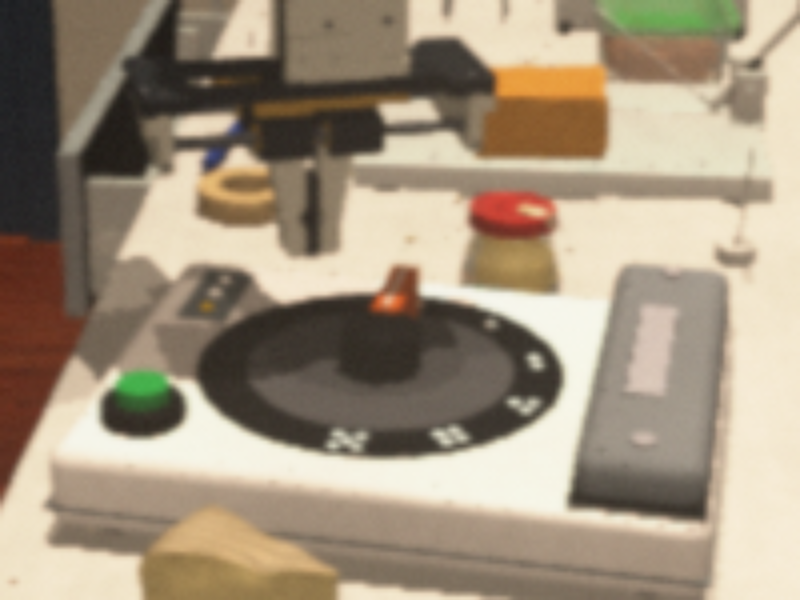

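step_arm([
  [0.4, 0, 0, 0, 1],
  [0.8, 0, 0, 0, 1],
  [1.0, 0, 0, 0, 1],
  [1.2, 0, 0, 0, 1],
  [1.3, 0, 0, 0, 1],
  [1.4, 0, 0, 0, 1],
  [1.5, 0, 0, 0, 1],
  [1.6, 0, 0, 0, 1],
  [1.6, 0, 0, 0, 1],
  [1.6, 0, 0, 0, 1],
])

```text
t: 5.18
eef_pos: [0.5072, 0.068, 0.0692]
ee_rot: [0.354, 1.571, -2.473]
force: [-0.0, -0.2, -0.2]
width: 0.0003
```

step_arm([
  [0.4, 0, 0, 0, 1],
  [0.8, 0, 0, 0, 1],
  [1.2, 0, 0, 0, 1],
  [1.5, 0, 0, 0, 1],
  [1.7, 0, 0, 0, 1],
  [1.8, 0, 0, 0, 1],
  [1.9, 0, 0, 0, 1],
  [2.0, 0, 0, 0, 1],
  [2.1, 0, 0, 0, 1],
  [2.1, 0, 0, 0, 1],
])

```text
t: 6.02
eef_pos: [0.5071, 0.068, 0.0482]
ee_rot: [-0.104, 1.571, -2.931]
force: [-0.1, 0.2, 0.9]
width: 0.0005
```

```bash
python3 - <<'E'
from h import *
s=get_state()
f=grab_frame("scene");cv2.imwrite("pics/s5.png",cv2.resize(f["pixels"][110:260,220:420,::-1],None,fx=4,fy=4))
g=grab_frame("side");cv2.imwrite("pics/d5.png",cv2.resize(g["pixels"][150:250,260:390,::-1],None,fx=6,fy=6))
R=Rt(s)
for v in range(182,206,2):
    print(v," | ".join(("%4d,%4d,%4d"%tuple(R.T@(unp(g,u,v)-s["eef_pos"])*1000)) for u in range(288,312,3)))
for ph in (-.2,0,.2,.42):
    q,psi=target(ph,z=.048);print(ph,delta(s,q,psi))
print(s["t"],s["eef_pos"],s["force"])
E
```

```text
182  -99,  39,  27 | -100,  41,  21 | -100,  42,  14 |  -98,  40,   7 |  -90,  21,  -3 |  -97,  39,  -5 |  -94,  34, -13 |  -95,  38, -19
184  -95,  39,  27 |  -93,  36,  19 |  -94,  39,  13 |  -93,  38,   7 |  -82,  14,  -4 |  -92,  38,  -6 |  -92,  40, -12 |  -91,  39, -19
186  -90,  38,  26 |  -90,  40,  20 |  -77,  10,   7 |  -66, -13,  -4 |  -76,  11,  -5 |  -74,   8, -13 |  -74,   9, -19 |   51,-287, -99
188  -73,  10,  21 |  -73,  11,  14 |  -71,   7,   7 |  -64,  -6,  -2 |  -70,   8,  -6 |  -69,   8, -13 |  -70,  11, -19 |   46,-261, -93
190  -68,   9,  21 |  -67,   9,  14 |  -67,   9,   7 |  -65,   5,   0 |  -66,  11,  -5 |  -67,  13, -12 |  -63,   6, -20 |   47,-249, -90
192  -63,   9,  21 |  -63,  11,  14 |  -61,   8,   7 |  -62,  11,   1 |  -61,  10,  -5 |  -61,  11, -12 |   47,-237, -79 |   47,-234, -87
194  -56,   3,  20 |  -57,   7,  14 |  -56,   7,   7 |  -55,   6,   0 |  -57,  10,  -5 |  -56,  11, -12 |   47,-223, -75 |   49,-225, -84
196  -47,  -5,  18 |  -54,  11,  14 |  -51,   7,   7 |  -51,   9,   0 |  -50,   7,  -6 |  -52,  12, -12 |   48,-212, -73 |   46,-206, -80
198   -4, -89,   1 |  -48,  10,  14 |  -48,  10,   8 |  -47,   9,   0 |  -47,  11,  -5 |  -46,  10, -12 |   46,-194, -68 |   51,-203, -79
200   -7, -72,   5 |  -44,  12,  15 |  -35,  -6,   4 |  -42,  10,   1 |  -40,   8,  -6 |  -40,   8, -13 |   -6, -64, -37 |   -7, -61, -44
202   -6, -61,   7 |  -40,  13,  15 |  -39,  12,   8 | -502,1023, 223 |  -38,  13,  -5 |  -36,  11, -12 |   -6, -53, -35 |   -5, -54, -42
204   -5, -53,   9 |  -33,   8,  14 |  -32,   8,   7 |  -31,   7,   0 |  -33,  12,  -5 |  -30,   8, -13 | -502,1023, 223 |   -5, -43, -40
-0.2 [ 0.0152 -0.6233 -1.4874 14.2498]
0 [ 0.0151 -0.7855 -2.736  25.7089]
0.2 [ 0.015  -0.6963 -3.9921 37.1681]
0.42 [ 0.0149 -0.3125 -5.3224 49.7732]
6.0167 [0.5071 0.068  0.0482] [-0.077   0.1911  0.9258]
```

View pics/d5.png

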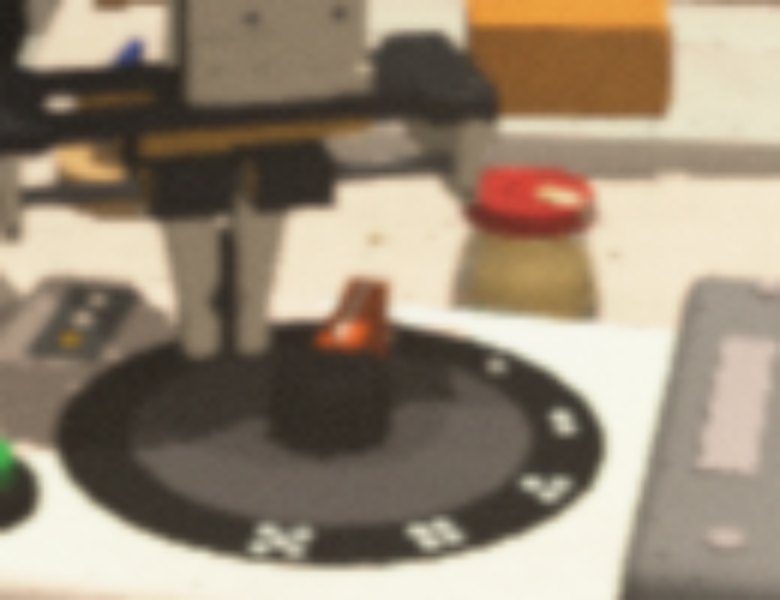

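View pics/s5.png

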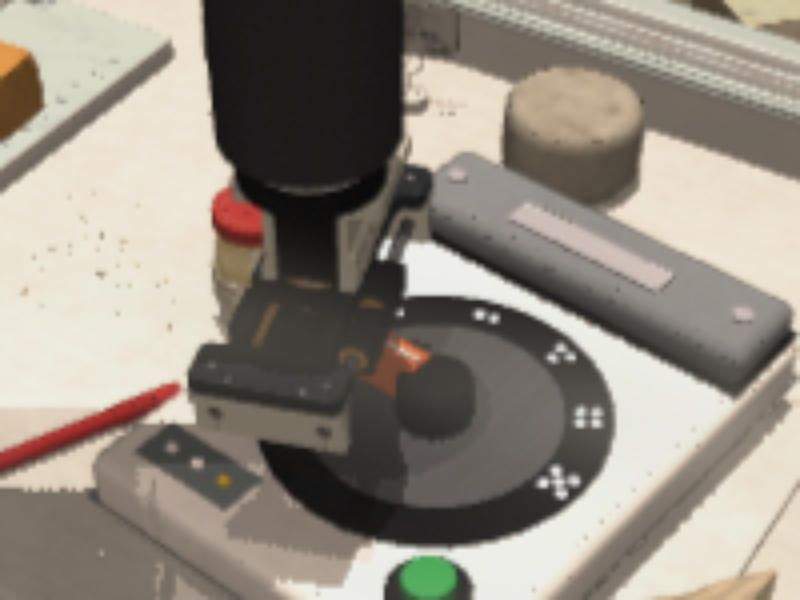

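```bash
cat > rows.py <<'E'
from h import *
import sys
a,b=map(float,sys.argv[1:3])
s=get_state();print(s["t"],s["eef_pos"],s["force"])
for ph in np.linspace(a,b,10):
    q,psi=target(ph,off=.024,z=.048);print(round(ph,3),np.round(delta(s,q,psi),2).tolist())
E
python3 rows.py -.4 .12
```

```text
6.1167 [0.5072 0.068  0.0483] [ 0.4876 -0.8251 -0.3569]
-0.4 [0.03, -0.19, -0.79, 2.79]
-0.342 [0.03, -0.3, -1.12, 6.1]
-0.284 [0.03, -0.4, -1.46, 9.41]
-0.227 [0.03, -0.47, -1.81, 12.72]
-0.169 [0.03, -0.53, -2.15, 16.03]
-0.111 [0.03, -0.56, -2.5, 19.35]
-0.053 [0.03, -0.57, -2.85, 22.66]
0.004 [0.03, -0.57, -3.21, 25.97]
0.062 [0.03, -0.54, -3.56, 29.28]
0.12 [0.03, -0.49, -3.91, 32.59]
```

step_arm([
  [0, -0.2, -0.8, 2.8, 1],
  [0, -0.3, -1.12, 6.1, 1],
  [0, -0.4, -1.46, 9.4, 1],
  [0, -0.47, -1.81, 12.7, 1],
  [0, -0.53, -2.15, 16, 1],
  [0, -0.56, -2.5, 19.4, 1],
  [0, -0.57, -2.85, 22.7, 1],
  [0, -0.57, -3.2, 26, 1],
  [0, -0.54, -3.56, 29.3, 1],
  [0, -0.49, -3.9, 32.6, 1],
])

```text
t: 6.95
eef_pos: [0.5426, 0.0849, 0.0483]
ee_rot: [0.002, 1.57, 2.886]
force: [-0.7, 0.3, -0.0]
width: 0.0008
```

```bash
python3 rows.py .14 .42; python3 - <<'E'
from h import *
s=get_state();print(s["eef_pos"],s["force"])
f=grab_frame("scene");cv2.imwrite("pics/s6.png",cv2.resize(f["pixels"][110:260,220:420,::-1],None,fx=4,fy=4))
g=grab_frame("side");cv2.imwrite("pics/d6.png",cv2.resize(g["pixels"][150:250,260:390,::-1],None,fx=6,fy=6))
E
```

```text
6.95 [0.5426 0.0849 0.0483] [-0.6964  0.2603 -0.0061]
0.14 [0.03, -0.04, -0.14, 0.96]
0.171 [0.03, -0.11, -0.31, 2.74]
0.202 [0.03, -0.18, -0.49, 4.53]
0.233 [0.03, -0.23, -0.67, 6.31]
0.264 [0.03, -0.29, -0.85, 8.09]
0.296 [0.03, -0.33, -1.04, 9.87]
0.327 [0.03, -0.37, -1.22, 11.66]
0.358 [0.03, -0.41, -1.41, 13.44]
0.389 [0.03, -0.44, -1.6, 15.22]
0.42 [0.03, -0.46, -1.79, 17.0]
[0.5426 0.0849 0.0483] [-0.6964  0.2603 -0.0061]
```

View pics/d6.png

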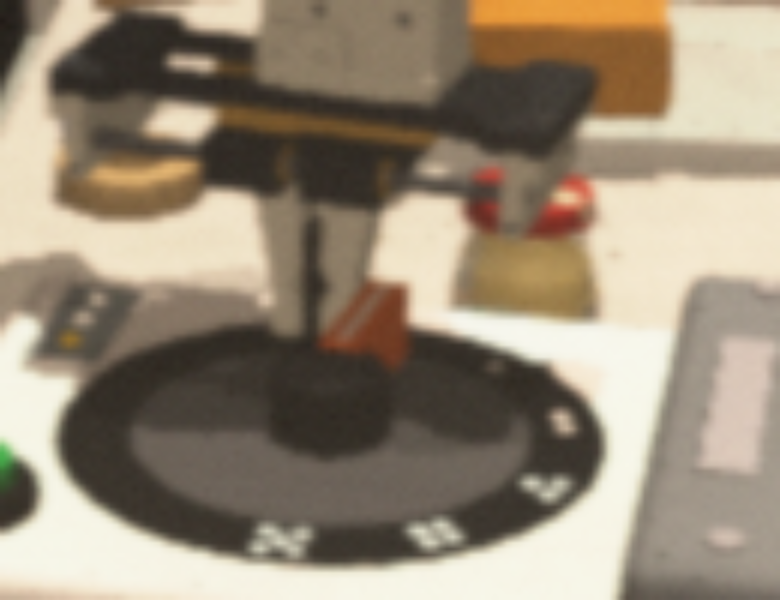

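step_arm([
  [0, -0.04, -0.14, 1, 1],
  [0, -0.11, -0.31, 2.7, 1],
  [0, -0.18, -0.49, 4.5, 1],
  [0, -0.23, -0.67, 6.3, 1],
  [0, -0.29, -0.85, 8.1, 1],
  [0, -0.33, -1.04, 9.9, 1],
  [0, -0.37, -1.22, 11.7, 1],
  [0, -0.41, -1.41, 13.4, 1],
  [0, -0.44, -1.6, 15.2, 1],
  [0, -0.46, -1.79, 17, 1],
])

```text
t: 7.88
eef_pos: [0.5614, 0.0847, 0.0484]
ee_rot: [-2.474, 1.57, 0.116]
force: [0.1, -0.2, -0.1]
width: 0.0005
```

```bash
cat > pic.py <<'E'
from h import *
import sys
n=sys.argv[1]
f=grab_frame("scene");cv2.imwrite(f"pics/s{n}.png",cv2.resize(f["pixels"][110:260,220:420,::-1],None,fx=4,fy=4))
g=grab_frame("side");cv2.imwrite(f"pics/d{n}.png",cv2.resize(g["pixels"][150:250,260:390,::-1],None,fx=6,fy=6))
# lever angle from orange pixels' depth
for nm,F in (("scene",f),("side",g)):
    a=F["pixels"].astype(int);m=(a[...,0]>a[...,1]*1.6)&(a[...,0]>a[...,2]*1.8)&(a[...,0]>90)
    v,u=np.nonzero(m&(F["range_z"]>0))
    P=np.array([unp(F,x,y) for x,y in zip(u,v)]).reshape(-1,3)
    d=P[:,:2]-p[:2];r=np.hypot(*d.T);k=(r>.03)&(r<.075)&(P[:,2]>.084)&(P[:,2]<.094)
    if k.sum()>4:
        mm=P[k].mean(0)[:2]-p[:2];print(nm,k.sum(),"turn",np.pi/2+p[2]-np.arctan2(mm[1],mm[0]))
E
python3 rows.py .45 1.05;python3 pic.py 7
```

```text
7.8833 [0.5614 0.0847 0.0484] [ 0.0675 -0.2483 -0.1218]
0.45 [0.04, -0.06, -0.13, 1.87]
0.517 [0.04, -0.2, -0.51, 5.69]
0.583 [0.04, -0.31, -0.9, 9.51]
0.65 [0.04, -0.39, -1.3, 13.33]
0.717 [0.04, -0.45, -1.7, 17.15]
0.783 [0.04, -0.47, -2.11, 20.97]
0.85 [0.04, -0.48, -2.51, 24.79]
0.917 [0.04, -0.45, -2.92, 28.61]
0.983 [0.04, -0.4, -3.32, 32.43]
1.05 [0.04, -0.32, -3.72, 36.25]
scene 46 turn 0.5868196406045817
side 29 turn 0.7564170963377719
```

View pics/d7.png

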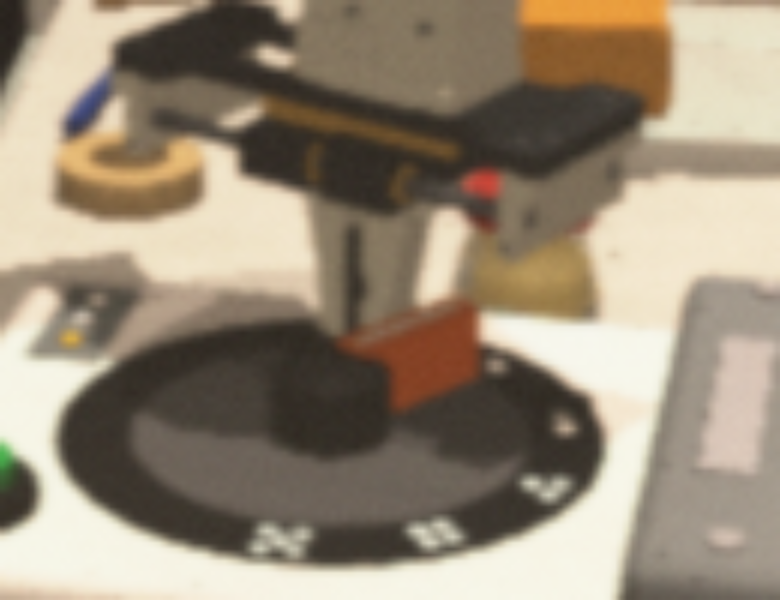

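step_arm([
  [0, -0.06, -0.13, 1.9, 1],
  [0, -0.2, -0.51, 5.7, 1],
  [0, -0.31, -0.9, 9.5, 1],
  [0, -0.39, -1.3, 13.3, 1],
  [0, -0.45, -1.7, 17.1, 1],
  [0, -0.47, -2.1, 21, 1],
  [0, -0.48, -2.5, 24.8, 1],
  [0, -0.45, -2.9, 28.6, 1],
  [0, -0.4, -3.3, 32.4, 1],
  [0, -0.32, -3.72, 36.2, 1],
])

```text
t: 8.82
eef_pos: [0.5948, 0.068, 0.0484]
ee_rot: [-1.616, 1.57, 0.342]
force: [0.2, 0.3, 0.8]
width: 0.0004
```

```bash
python3 rows.py 1.08 1.68;python3 pic.py 8
```

```text
8.8167 [0.5948 0.068  0.0484] [0.2119 0.2878 0.8019]
1.08 [0.04, -0.07, -0.18, 1.73]
1.147 [0.04, -0.2, -0.56, 5.55]
1.213 [0.04, -0.31, -0.95, 9.37]
1.28 [0.04, -0.4, -1.35, 13.18]
1.347 [0.04, -0.45, -1.75, 17.0]
1.413 [0.04, -0.48, -2.16, 20.82]
1.48 [0.04, -0.49, -2.56, 24.64]
1.547 [0.04, -0.46, -2.97, 28.46]
1.613 [0.04, -0.41, -3.37, 32.28]
1.68 [0.04, -0.34, -3.77, 36.1]
scene 50 turn 1.1055060785507191
side 42 turn 1.307117160554933
```

View pics/d8.png

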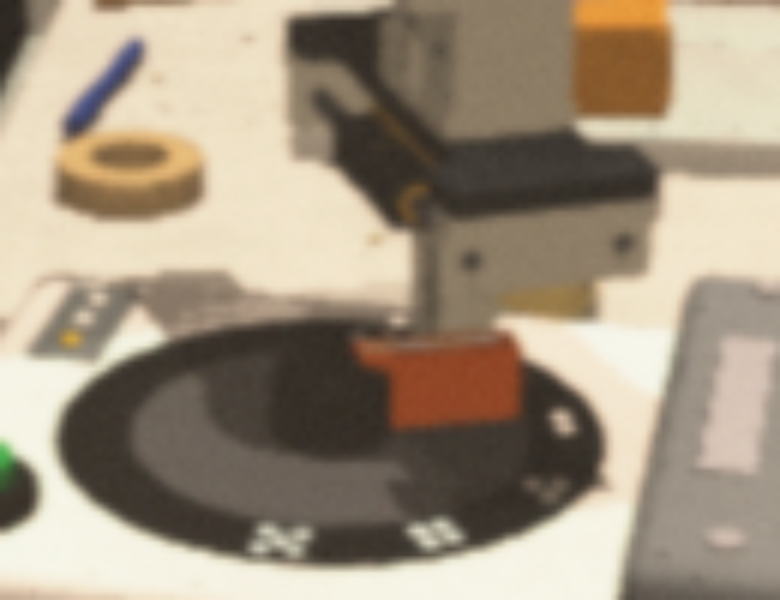

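View pics/s8.png

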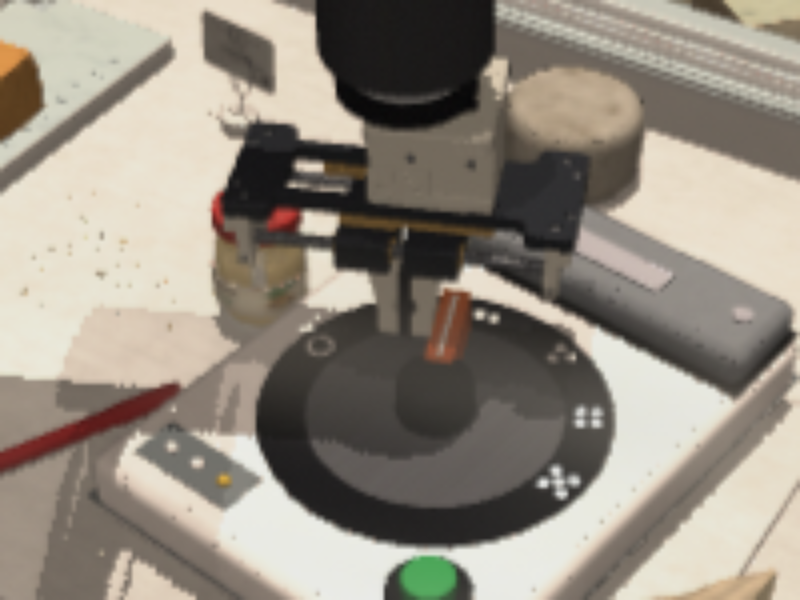

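```bash
python3 pic.py 8b; python3 pic.py 8c; python3 pic.py 8c;python3 pic.py 8d; python3 rows.py 1.1 1.12
```

```text
scene 48 turn 1.262197485306654
side 41 turn 1.4073162074888486
scene 51 turn 1.3003288174274603
side 36 turn 1.3958776576176744
scene 51 turn 1.2854614825714619
side 40 turn 1.4193244614295397
scene 53 turn 1.293289430772698
side 39 turn 1.4099209897370393
9.3167 [0.5945 0.0681 0.0483] [ 0.6734 -0.561   0.2236]
1.1 [0.03, -0.13, -0.31, 2.99]
1.102 [0.03, -0.14, -0.32, 3.12]
1.104 [0.03, -0.14, -0.33, 3.24]
1.107 [0.03, -0.15, -0.35, 3.37]
1.109 [0.03, -0.15, -0.36, 3.5]
1.111 [0.03, -0.16, -0.37, 3.63]
1.113 [0.03, -0.16, -0.38, 3.75]
1.116 [0.03, -0.17, -0.4, 3.88]
1.118 [0.03, -0.17, -0.41, 4.01]
1.12 [0.03, -0.17, -0.42, 4.14]
```

step_arm([
  [0, -0.07, -0.18, 1.7, 1],
  [0, -0.2, -0.56, 5.5, 1],
  [0, -0.31, -0.95, 9.4, 1],
  [0, -0.4, -1.35, 13.2, 1],
  [0, -0.45, -1.75, 17, 1],
  [0, -0.48, -2.16, 20.8, 1],
  [0, -0.49, -2.56, 24.6, 1],
  [0, -0.46, -2.97, 28.5, 1],
  [0, -0.41, -3.37, 32.3, 1],
  [0, -0.34, -3.77, 36.1, 1],
])

```text
t: 10.15
eef_pos: [0.6122, 0.0344, 0.0483]
ee_rot: [-0.863, 1.571, 0.463]
force: [0.2, 0.4, 0.5]
width: 0.0004
```

```bash
for i in a b c d; do python3 pic.py 9$i; done; python3 rows.py 1.7 2.2
```

```text
scene 51 turn 1.8096222951143157
side 56 turn 1.906572119913968
scene 42 turn 1.9335704362852637
side 54 turn 2.0156510626598942
scene 43 turn 1.9816267065139612
side 57 turn 2.0143905082725593
scene 37 turn 1.9840900848757546
side 51 turn 2.0047210983455725
10.55 [0.6119 0.0345 0.0483] [-0.3818 -0.5303 -0.7322]
1.7 [0.03, -0.07, -0.12, 1.29]
1.756 [0.03, -0.18, -0.44, 4.47]
1.811 [0.03, -0.28, -0.77, 7.65]
1.867 [0.03, -0.36, -1.09, 10.84]
1.922 [0.03, -0.43, -1.43, 14.02]
1.978 [0.03, -0.47, -1.76, 17.2]
2.033 [0.03, -0.5, -2.1, 20.39]
2.089 [0.03, -0.51, -2.44, 23.57]
2.144 [0.03, -0.49, -2.78, 26.75]
2.2 [0.03, -0.46, -3.11, 29.94]
```

View pics/s9d.png

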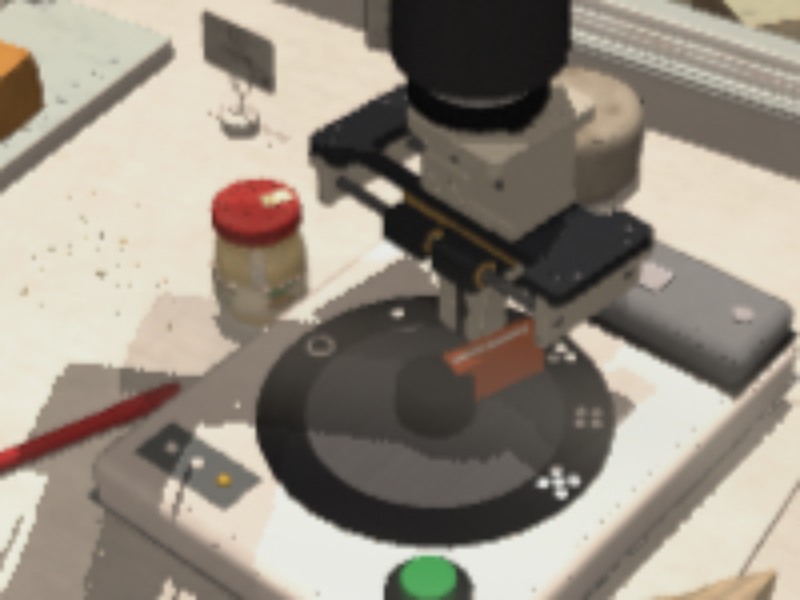

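View pics/d9d.png

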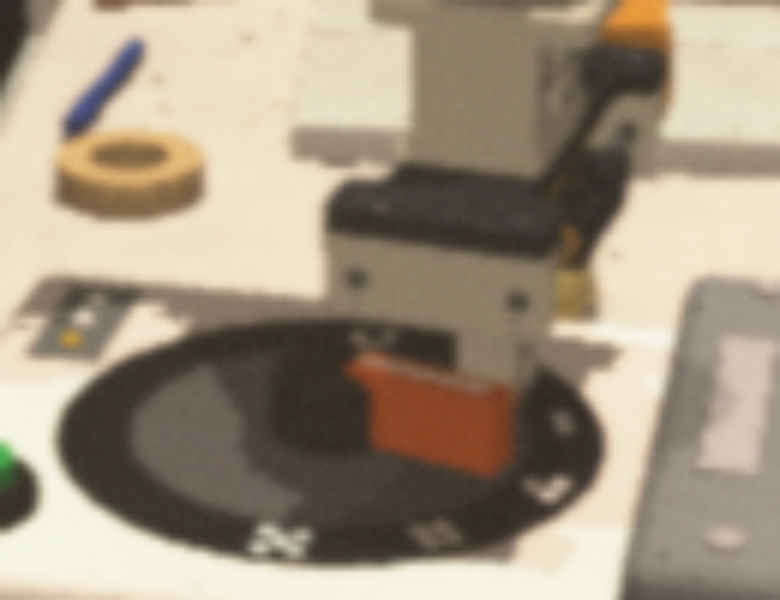

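step_arm([
  [0, -0.07, -0.12, 1.3, 1],
  [0, -0.18, -0.44, 4.5, 1],
  [0, -0.28, -0.77, 7.6, 1],
  [0, -0.36, -1.1, 10.8, 1],
  [0, -0.43, -1.43, 14, 1],
  [0, -0.47, -1.76, 17.2, 1],
  [0, -0.5, -2.1, 20.4, 1],
  [0, -0.51, -2.44, 23.6, 1],
  [0, -0.49, -2.78, 26.8, 1],
  [0, -0.46, -3.1, 29.9, 1],
])

```text
t: 11.38
eef_pos: [0.6097, 0.0035, 0.0484]
ee_rot: [-0.39, 1.569, 0.414]
force: [1.2, 1.0, -0.5]
width: 0.0004
```

```bash
for i in a b c ; do python3 pic.py 10$i; done; python3 rows.py 2.205 2.295
```

```text
side 55 turn 2.308361032836417
side 55 turn 2.314199907542189
side 53 turn 2.3200168140564728
11.6833 [0.609  0.0032 0.0482] [0.3588 0.8032 0.0583]
2.205 [0.02, -0.01, -0.02, 0.32]
2.215 [0.02, -0.04, -0.08, 0.9]
2.225 [0.02, -0.06, -0.14, 1.47]
2.235 [0.02, -0.08, -0.19, 2.04]
2.245 [0.02, -0.1, -0.25, 2.62]
2.255 [0.02, -0.13, -0.31, 3.19]
2.265 [0.02, -0.15, -0.36, 3.76]
2.275 [0.02, -0.17, -0.42, 4.33]
2.285 [0.02, -0.19, -0.48, 4.91]
2.295 [0.02, -0.2, -0.54, 5.48]
```

step_arm([
  [0, -0.04, -0.08, 0.9, 1],
  [0, -0.06, -0.14, 1.5, 1],
  [0, -0.08, -0.19, 2, 1],
  [0, -0.1, -0.25, 2.6, 1],
  [0, -0.13, -0.31, 3.2, 1],
  [0, -0.15, -0.36, 3.8, 1],
  [0, -0.17, -0.42, 4.3, 1],
  [0, -0.19, -0.48, 4.9, 1],
  [0, -0.2, -0.54, 5.5, 1],
  [0, -0.2, -0.54, 5.5, 1],
])

```text
t: 12.52
eef_pos: [0.6067, -0.0022, 0.0483]
ee_rot: [1.651, 1.571, 2.361]
force: [-0.4, 0.5, -1.0]
width: 0.0
```

```bash
for i in a b c ; do python3 pic.py 11$i; done; python3 rows.py 2.3 2.32
```

```text
side 60 turn 2.576111893763153
side 60 turn 2.5693339320775808
side 60 turn 2.57198571426901
12.8167 [ 0.6068 -0.0021  0.0483] [0.876  0.012  0.3007]
2.3 [0.03, -0.01, -0.03, 0.2]
2.302 [0.03, -0.02, -0.05, 0.33]
2.304 [0.03, -0.02, -0.06, 0.46]
2.307 [0.03, -0.03, -0.07, 0.58]
2.309 [0.03, -0.03, -0.08, 0.71]
2.311 [0.03, -0.04, -0.1, 0.84]
2.313 [0.03, -0.04, -0.11, 0.97]
2.316 [0.03, -0.05, -0.12, 1.09]
2.318 [0.03, -0.05, -0.13, 1.22]
2.32 [0.03, -0.06, -0.15, 1.35]
```

View pics/d11c.png

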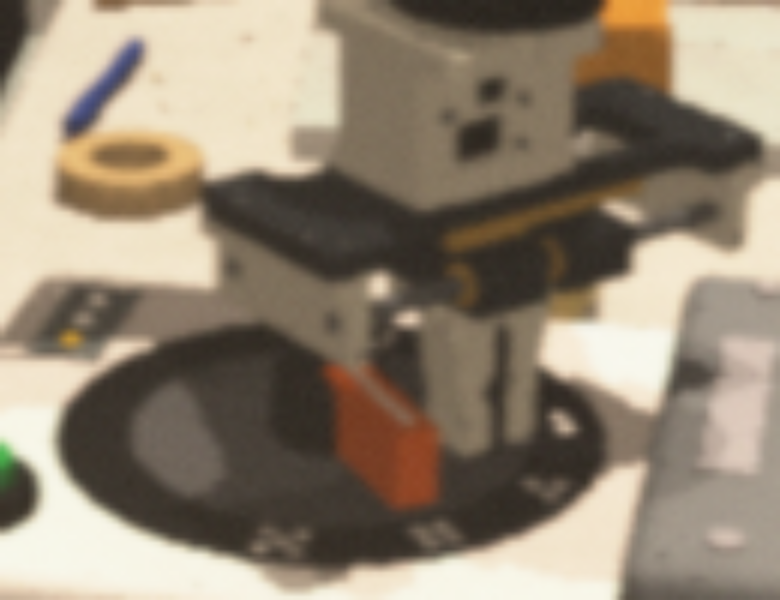

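View pics/s11c.png

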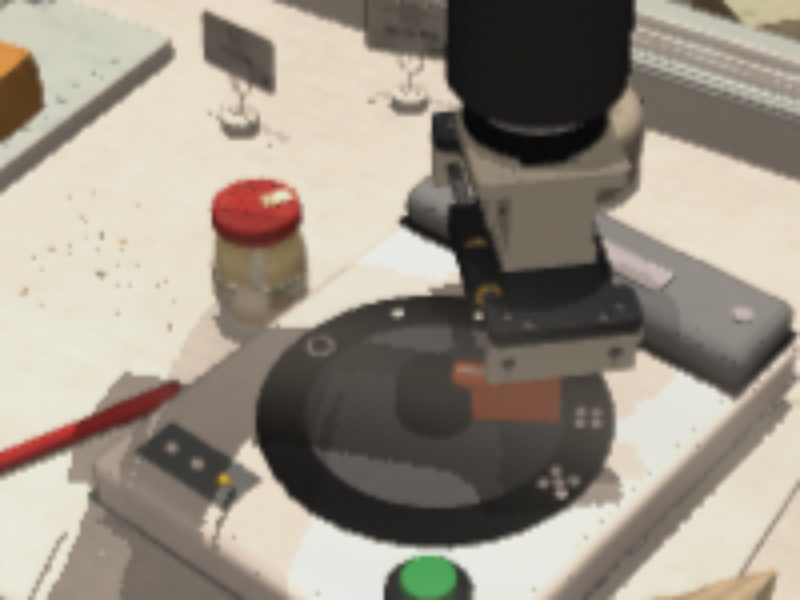

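step_arm([
  [0, 0, 0.4, 0, 1],
  [0, 0, 0.8, 0, 1],
  [-0.5, 0, 0.8, 0, 1],
  [-1.5, 0, 0.8, 0, 1],
  [-3, 0, 0.8, 0, 1],
  [-5, 0, 0.8, 0, 1],
  [-7, 0, 0.8, 0, 1],
  [-9, 0, 0.8, 0, 1],
  [-10, 0, 0.8, 0, 1],
  [-10, 0, 0.8, 0, 1],
])

```text
t: 13.65
eef_pos: [0.6145, 0.0034, 0.1518]
ee_rot: [-0.505, 1.565, 0.206]
force: [0.7, -0.0, 0.3]
width: 0.0004
```

```bash
python3 pic.py 12; python3 - <<'E'
from h import *
f=grab_frame("scene");g=grab_frame("side");s=get_state();print(s["t"],s["eef_pos"])
res=[]
for nm,F,u0 in (("scene",f,(315,340,245,270)),("side",g,(240,265,215,240))):
    a=F["pixels"].astype(int);m=(a[...,1]>a[...,0]+40)&(a[...,1]>a[...,2]+30)
    v,u=np.nonzero(m[u0[2]:u0[3],u0[0]:u0[1]]);u+=u0[0];v+=u0[2]
    P=np.array([unp(F,a,b) for a,b in zip(u,v)]);t=P[(P[:,2]>.074)&(P[:,2]<.09)]
    print(nm,len(t),np.percentile(t,2,axis=0),np.percentile(t,98,axis=0),t.mean(0))
    u1=np.arange(u0[0]-4,u0[1]+4)
    for vv in ((253,257,262,266) if nm=="scene" else (222,226,230,234)):
        print(vv,np.round([unp(F,x,vv)[2]*1000 for x in u1]).astype(int))
b=np.array([.4315,-.050,.149]);d=delta(s,b,0);print(d)
E
```

```text
scene 11 turn 2.688652377771878
side 62 turn 2.5607263942133778
13.85 [0.612  0.003  0.1472]
scene 114 [ 0.4169 -0.0601  0.0744] [ 0.4418 -0.0344  0.0782] [ 0.4294 -0.0472  0.076 ]
253 [52 54 52 57 53 54 53 66 63 75 74 78 78 75 76 76 76 78 74 75 76 77 76 67
 68 65 53 52 54 54 53 52 53]
257 [ 55  55  54  57  53  65  66  66  67  73  75  74  78  73  76  77  77  76
  75  76  74  76  74  67  66  63  67  51  53  57  56  52 769]
262 [53 55 55 54 51 58 63 67 67 67 65 64 68 66 70 68 66 68 65 67 66 67 65 66
 66 65 59 52 55 57 55 54 52]
266 [ 53  53  54  53 769  54  53  53  57  58  59  63  64  63  64  66  62  65
  63  63  60  59  59  58  56  56  53  53  55  56  57  54  54]
side 72 [ 0.4203 -0.0625  0.0744] [ 0.4442 -0.036   0.078 ] [ 0.4323 -0.0499  0.0765]
222 [ -2  -1   2   0   0  -2   0 551  -1   0  -2  53  51  56  55  54  56  54
  53  55  55  54  56  53  55  55  55  56  56  54  54  54  54]
226 [ -1   0  -1  -2  -2  -1   0  -1  52  52  54  54  77  77  77  77  77  78
  76  78  77  76  75  76  77  76  67  54 551  55  55  55  56]
230 [ 0  0  0  0  1 52 53 53 64 67 66 67 67 70 72 71 71 74 74 73 71 71 70 71
 69 68 65 66 67 65 55 55 54]
234 [ 0  0 52 52 54 55 55 53 54 60 64 63 64 66 66 66 66 66 65 67 67 67 66 65
 68 65 64 63 62 59 55 55 55]
[ -0.1481   7.7595 -17.1393  40.7078]
```

View pics/s12.png

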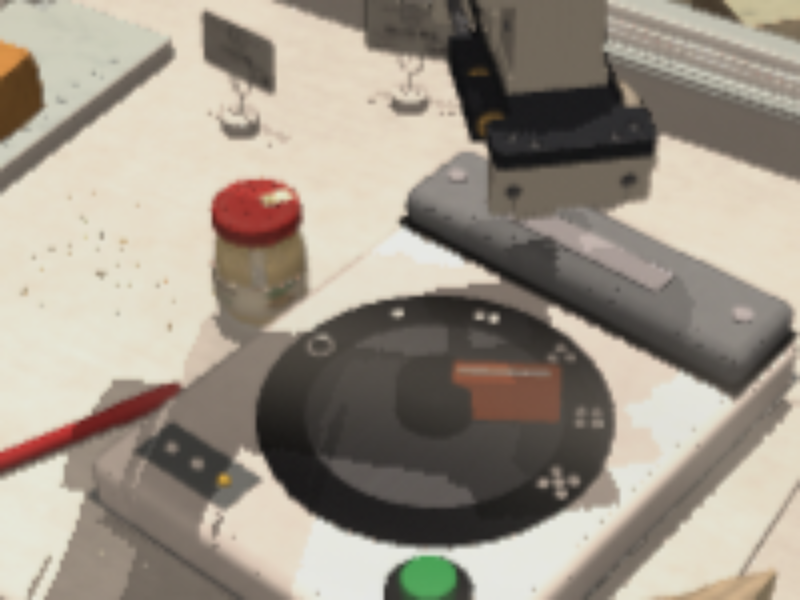

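step_arm([
  [0, 0.5, -1, 0, 1],
  [0, 1.5, -3.2, 0, 1],
  [0, 2.7, -6, 0, 1],
  [0, 4, -9, 0, 1],
  [0, 5.4, -12, 0, 1],
  [0, 6.6, -14.5, 0, 1],
  [0, 7.4, -16.3, 0, 1],
  [0, 7.8, -17.1, 0, 1],
  [0, 7.8, -17.1, 0, 1],
  [0, 7.8, -17.1, 0, 1],
])

```text
t: 14.68
eef_pos: [0.4324, -0.0494, 0.1484]
ee_rot: [-0.679, 1.57, 0.032]
force: [0.6, 0.5, -0.2]
width: 0.0005
```

```bash
python3 pic.py 13; python3 - <<'E'
from h import *
f=grab_frame("scene");g=grab_frame("side");s=get_state();print(s["t"],s["eef_pos"],s["q"])
for k in (3,4,5):
    an=np.pi/2-k*.6283+p[2];T=[p[0]+.07*np.cos(an),p[1]+.07*np.sin(an),.088]
    print(k,(proj(f,T)-[220,110])*4,(proj(g,T)-[260,150])*6)
print(delta(s,np.array([.431,-.049,.060]),0))
E
```

```text
scene 10 turn 2.4367532514966808
side 65 turn 2.5598260429684125
14.8833 [ 0.433  -0.0491  0.1479] [ 0.3428  0.0074 -0.5753  0.0001 -0.9887 -2.7737]
3 [535.4921 320.4545] [501.2706 391.4063]
4 [558.6344 370.6822] [413.496  426.8713]
5 [533.3638 422.0142] [289.0325 431.6875]
[ 8.7933  0.1398 -0.1379 40.7255]
```

View pics/s13.png

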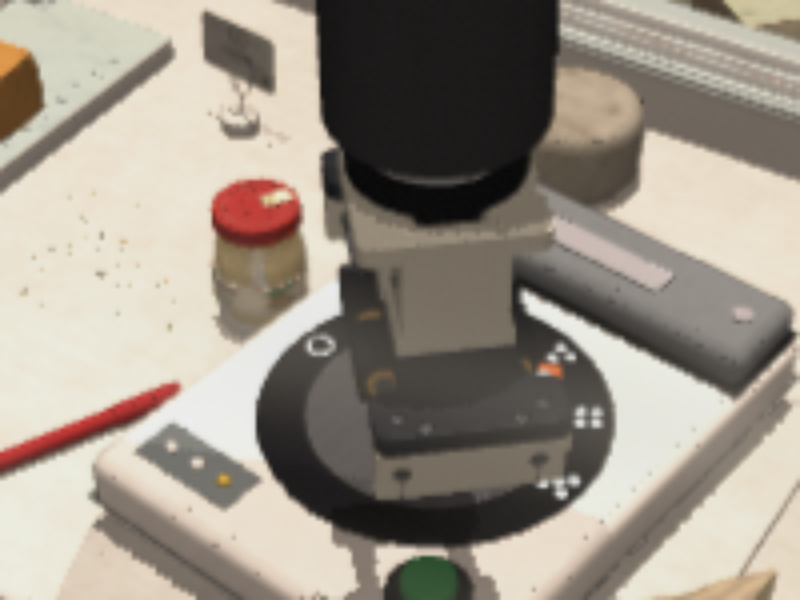

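View pics/d13.png

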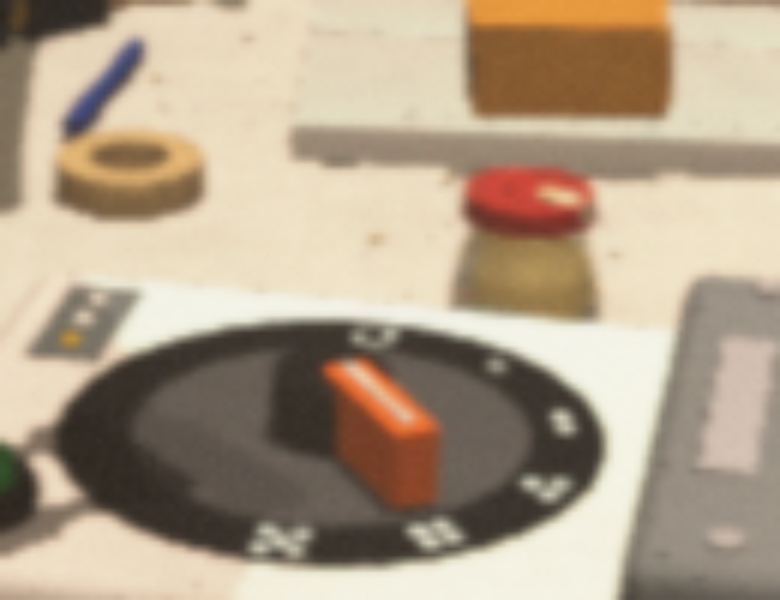

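step_arm([
  [1, 0.1, -0.1, 0, 1],
  [2.5, 0.1, -0.1, 0, 1],
  [4, 0.1, -0.1, 0, 1],
  [5.5, 0.1, -0.1, 0, 1],
  [6.5, 0.1, -0.1, 0, 1],
  [7.3, 0.1, -0.1, 0, 1],
  [7.8, 0.1, -0.1, 0, 1],
  [8.1, 0.1, -0.1, 0, 1],
  [8.1, 0.1, -0.1, 0, 1],
  [8.1, 0.1, -0.1, 0, 1],
])

```text
t: 15.72
eef_pos: [0.4313, -0.0492, 0.0675]
ee_rot: [-0.887, 1.571, -0.176]
force: [-0.0, -0.9, 0.7]
width: 0.0004
```

```bash
python3 - <<'E'
from h import *
g=grab_frame("side");f=grab_frame("scene")
cv2.imwrite("pics/d14.png",cv2.resize(g["pixels"][150:250,200:330,::-1],None,fx=6,fy=6))
s=get_state();print(s["t"],s["eef_pos"],s["force"]);R=Rt(s)
# finger tip lateral extents
for v in range(208,226,2):
    print(v," | ".join(("%4d,%4d,%4d"%tuple(np.clip(R.T@(unp(g,u,v)-s["eef_pos"])*1000,-999,999))) for u in range(242,270,3)))
E
```

```text
15.8167 [ 0.4314 -0.0491  0.0678] [0.4018 0.2185 0.2056]
208   69, 241, 102 |  -52,   3, -18 |  -58, -11, -20 |  -56, -10, -12 |  -54,  -9,  -5 |  -51,  -7,   2 |  -49,  -8,   9 |  -47,  -8,  16 |   13, 102,  90 |   12,  96,  95
210   69, 231,  96 |  -48,   2, -19 |  -52,  -8, -18 |  -52, -11, -13 |  -49,  -9,  -5 |  -47,  -9,   1 |  -46,  -9,   8 |  -44, -10,  14 |   13,  93,  85 |   12,  86,  89
212   66, 215,  87 |  -41,   7, -16 |  -48,  -7, -18 | -483,-818,-466 |  -45,  -9,  -5 |  -43,  -9,   1 |  -42, -11,   7 |  -40, -11,  14 |   13,  83,  78 |   13,  78,  83
214   67, 206,  82 |  -36,   9, -15 |  -41,  -4, -16 |  -44, -13, -15 |  -37,  -3,  -2 |  -38,  -9,   1 |  -38, -11,   6 |  -34,  -8,  15 |   12,  72,  72 |   14,  71,  79
216   68, 197,  77 |  -34,   4, -18 |  -37,  -4, -16 |  -37,  -8, -12 |  -36,  -9,  -5 |  -33,  -8,   1 |  -33, -11,   7 |  -30, -10,  14 |   13,  64,  67 |   14,  62,  73
218   68, 187,  71 |  -26,  10, -16 |  -31,  -2, -15 |  -34, -11, -14 |  -33, -12,  -8 |  -30, -11,   0 |  -28, -10,   7 | -483,-818,-466 |   11,  53,  60 |   14,  54,  68
220   67, 176,  65 |  -23,   8, -17 |  -27,  -2, -16 |  -29, -10, -13 |  -27,  -9,  -6 |  -24,  -8,   1 |  -25, -13,   5 |   11,  48,  49 |   12,  46,  55 |   12,  41,  60
222   67, 165,  59 |   68, 164,  67 |  -23,  -4, -17 |  -26, -11, -14 |  -22,  -9,  -6 |  -21, -11,   0 |   14,  47,  41 |   12,  40,  44 |   14,  39,  51 |   12,  33,  55
224   68, 159,  55 |   67, 152,  60 |   12,  51,  13 |  -10,   7,  -4 |   -8,   7,   2 |  -10,   1,   6 |   -9,  -1,  11 |   14,  36,  41 |   14,  32,  47 |   11,  24,  49
```

View pics/d14.png

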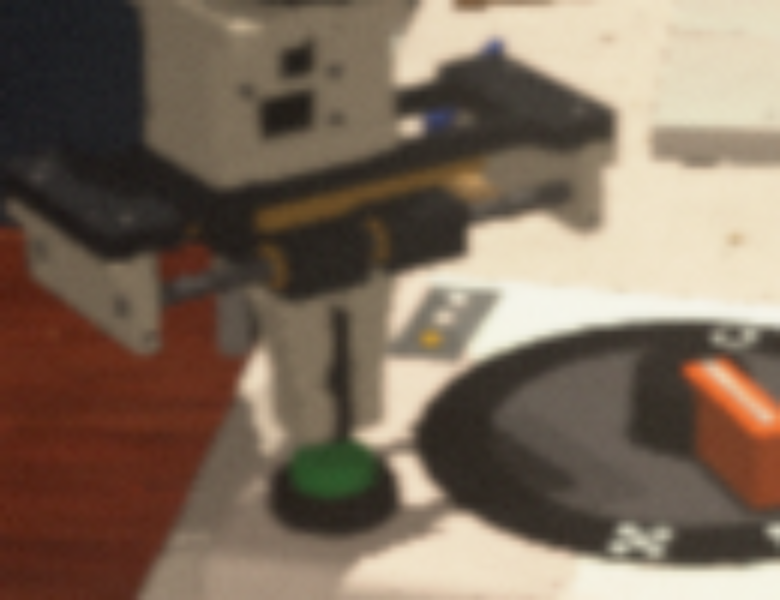

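step_arm([
  [0.4, 0, 0, 0, 1],
  [0.7, 0, 0, 0, 1],
  [0.9, 0, 0, 0, 1],
  [1.0, 0, 0, 0, 1],
  [1.1, 0, 0, 0, 1],
  [1.2, 0, 0, 0, 1],
  [1.3, 0, 0, 0, 1],
  [1.4, 0, 0, 0, 1],
  [1.4, 0, 0, 0, 1],
  [1.4, 0, 0, 0, 1],
])

```text
t: 16.65
eef_pos: [0.4308, -0.0493, 0.0533]
ee_rot: [2.897, 1.571, -2.676]
force: [-2.6, 1.6, 4.0]
width: 0.0004
```

step_arm([
  [0.05, 0, 0, 0, 1],
  [0.1, 0, 0, 0, 1],
  [0.15, 0, 0, 0, 1],
  [0.2, 0, 0, 0, 1],
  [0.25, 0, 0, 0, 1],
  [0.3, 0, 0, 0, 1],
  [0.3, 0, 0, 0, 1],
  [0.3, 0, 0, 0, 1],
  [0.3, 0, 0, 0, 1],
  [0.3, 0, 0, 0, 1],
])

```text
t: 17.48
eef_pos: [0.431, -0.0493, 0.0516]
ee_rot: [-1.268, 1.57, -0.556]
force: [-9.7, 2.4, 24.9]
width: 0.0002
```

```bash
python3 - <<'E'
from h import *
s=get_state();print(s["t"],s["eef_pos"],s["force"])
E
```

```text
17.4833 [ 0.431  -0.0493  0.0516] [-9.7337  2.4272 24.9476]
```

step_arm([
  [-0.3, 0, 0, 0, 1],
  [-0.8, 0, 0, 0, 1],
  [-1.5, 0, 0, 0, 1],
  [-3, 0, 0, 0, 1],
  [-5, 0, 0, 0, 1],
  [-7.5, 0, 0, 0, 1],
  [-10, 0, 0, 0, 1],
  [-12, 0, 0, 0, 1],
  [-13, 0, 0, 0, 1],
  [-13, 0, 0, 0, 1],
])

```text
t: 18.32
eef_pos: [0.4326, -0.0489, 0.183]
ee_rot: [-0.489, 1.566, 0.222]
force: [0.2, 0.3, -0.4]
width: 0.0007
```

```bash
python3 pic.py 15; python3 - <<'E'
from h import *
f=grab_frame("scene");g=grab_frame("side");s=get_state();print(s["t"],s["eef_pos"],s["force"])
cv2.imwrite("pics/s15f.png",f["pixels"][:,:,::-1]);cv2.imwrite("pics/d15f.png",g["pixels"][:,:,::-1])
for nm,F,u0 in (("scene",f,(315,340,245,270)),("side",g,(240,265,215,240))):
    a=F["pixels"].astype(int);m=(a[...,1]>a[...,0]*1.4)&(a[...,1]>a[...,2]*1.3)
    v,u=np.nonzero(m[u0[2]:u0[3],u0[0]:u0[1]]);u+=u0[0];v+=u0[2]
    P=np.array([unp(F,a,b) for a,b in zip(u,v)]);print(nm,len(P),np.percentile(P[:,2],[10,50,90]))
for t in ["mustard_jar","cheese","red_marker"]:
    r=masks_of(t,"scene"); print(t,r and r[0]["extent"])
E
```

```text
side 66 turn 2.5709945087132553
18.5167 [ 0.4303 -0.0493  0.1794] [ 0.447  -0.2718  0.1609]
scene 150 [0.0723 0.0756 0.0774]
side 82 [0.0699 0.0751 0.0772]
mustard_jar [275.9, 151.7, 296.6, 195.9]
cheese [368.4, 252.5, 412.5, 295.3]
red_marker [216.8, 205.6, 259.8, 225.4]
```

View pics/s15f.png

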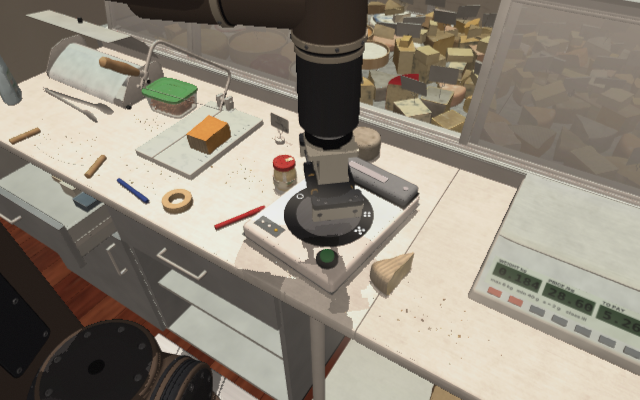

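View pics/d15.png

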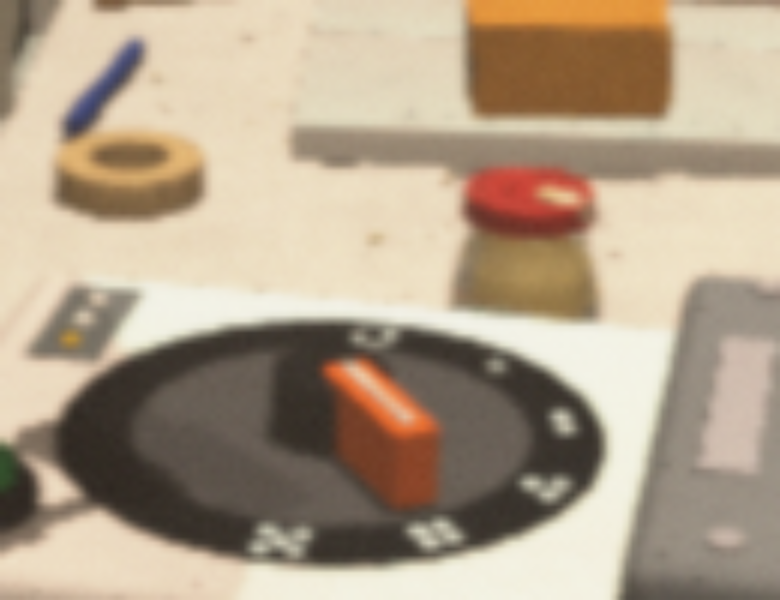

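Lever still at four dots (side tip at about (413,427) in the crop, as predicted), the button is up at its original height, and the jar, cheese and marker boxes are unchanged.

```bash
python3 -c "
from station import *
print(job_done())"
```

```text
the job is handed in; nothing more can be done
None
```

I pushed the selector lever from the ring to four dots, one click at a time, with the closed fingertips on its anticlockwise side only. Then I pressed the green button once, let it come up, and handed the job in at about 18.6 s.

**Last checks**
- **Lever:** it sits at four dots. The side camera reads a turn of about 2.57 rad against the nominal 2.513; earlier readings were also a little high. The tip seen in the side view matches the predicted four-dot position to within a few pixels. Before the button press the scene view agreed too; in the last pictures the arm hid the lever there.
- **Button:** it bottomed out about 6 mm below first contact, with 25 N vertical force at the wrist. It came back to about 76 mm above the worktop, as before.
- **Loose things:** the jar, cheese and marker show in the scene view within about 3 px of where they started. The robot is clear, with near-zero force.

**One disagreement:** the pictures showed the fingertips about 19 mm behind the stated TCP, where the description says 17 mm ahead of it. Descending without contact confirmed this, so I worked to the measured position.

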